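# Lay the print scraper in the open instrument tray

## Task

Put the resin-print scraper away in the instrument tray. First swing the tray's hinged lid open until it rests back on its stop; then pull the scraper up out of its upright holder, lay it down flat on the bench and let go, take it again from above, and lower it flat onto the tray's floor without dropping it in. Leave the lid open so that the scraper can dry, and leave the other tools, the plaster cast and the bottle as they are.

Things in the scene. Friction and masses are not known exactly. Their poses are not given: they have to be found in the camera images.
- tray: Fixed open-topped steel instrument tray, 120 (x) x 240 (y) x 40 mm high outside, walls and floor 4 mm thick, inside about 112 x 232 mm. Origin: centre of its underside, on the bench; +x points to the hinge side, y along its length.
- tray_lid (a joint): The tray's aluminium lid (120 x 240 x 5 mm, 0.15 kg, closing at height 40 mm), hinged along the tray's far (+x) long rim. 0 = shut, grows as it opens upward and back, 1.9 rad = resting on its stop. It falls shut if let go below about 1.5 rad and falls back onto its stop beyond about 1.6.
- tray_lid_handle (a point): Grip point of the lid's black round knob (28 mm diameter head, 16 mm tall, on a thinner stem 27 mm long): in the head's middle, 35 mm above the lid's outer face, halfway along the lid and 30 mm from its free (robot-side) edge. Turns with the lid.
- tray_lid_hinge (a point): Middle of the lid's hinge line, on the tray's far rim, 40 mm above the bench; the hinge line runs along the tray's y.
- holder: Fixed upright tool holder, a grey plastic block 60 (x) x 190 (y) x 95 mm high. Origin: centre of its underside. Three pockets in its top, 27 (x) x 17 (y) mm and 90 mm deep, at y = -60, 0 and +60 mm, each with one tool standing in it, in any order.
- scraper: The scraper: flat black handle 24 (x) x 14 (y) x 110 mm, then a steel blade 20 x 3 x 50 mm; 160 mm overall, about 70 g, balance near 90 mm from the tip. Stands blade down in a pocket, leaning a few degrees at most, 70 mm above the holder: the tallest and only flat rectangular handle. Origin: middle of the blade tip; z runs from tip to handle end; x, its width, starts along the holder's x.
- scraper_mid (a point): Centre of the scraper's handle, 105 mm from the blade tip along its z.
- scraper_end (a point): Middle of the scraper handle's free end, 160 mm from the blade tip.
- brush: Bystander standing in the holder: round pale wooden stem of 10 mm diameter, its top 40 mm above the holder. Origin: centre of its lower end; z up along it.
- carver: Bystander standing in the holder: thin steel stem with a dark wooden ball of 20 mm diameter, its top 36 mm above the holder. Origin: centre of its lower end; z up along it.
- cast: Bystander: off-white plaster dental cast on a base 60 x 66 mm, 31 mm high in all. Origin: centre of its underside.
- bottle: Bystander: amber resin bottle, 56 mm diameter, 90 mm tall. Origin: centre of its underside.

How it is judged:
By the outcome, as a careful person would: the job done as asked, in the order asked, and still so for the second after the job is handed in, with the robot touching nothing.
It also fails if it takes over 72 s, if anything falls off the work surface, if the arm or the gripper's body presses on something with over 40 N, if the wrist force passes 120 N, or if a joint passes its speed limit or range.

## Robot

A 7-joint arm with a two-finger parallel gripper is mounted at the origin on the work surface. World frame = base frame: x ahead of the robot, y to its left, z up, the work surface at z = 0. Lengths are in mm, angles in rad, forces in N, time in s.
With the tool pointing down it reaches from about 400 to 875 mm from the base axis. Payload 4.4 kg.
Tool frame: the origin (TCP) lies at the very end of the fingers, on their centre line; the grasp point (between the pads) lies 19 mm behind it; z points along the fingers, y is the line along which they close (so a half turn about z gives the same grasp; the last joint's range is limited). The gripper opens to 85 mm and grips with 20 to 120 N. Pads are 22 mm wide; open, the fingers measure 114 mm over their backs; the gripper's body (76 mm by 85 mm) begins 54 mm behind the grasp point. The pads swing forward as they close: fully open they stand 13 mm farther back than shut.
Start: joints at [-1.208, 0.628, 0.038, 1.517, -0.027, 0.996, -0.02], TCP at [270.236, 591.177, 231.313] pointing down, gripper open.
Joint ranges: [-3.06, 3.06], [-0.37, 2.12], [-1.25, 1.32], [0.18, 2.47], [-1.1, 4.24], [0.23, 1.98], [-2.94, 2.94]. Speed limits (rad/s): [2.57, 2.57, 3.14, 3.14, 3.14, 3.14, 3.14].

## Interface

Orientations are given as [roll, pitch, yaw] about the fixed x, y, z axes, in that order (R = Rz(yaw) Ry(pitch) Rx(roll)).
In Python, from cell import status, get_image, ctrl, models gives the robot as it stands.
- The arm moves only by the shell command python3 -m handwheel 'ROWS' [OPENING]. ROWS is JSON, a list of rows, each an object with "delta_pos": the shift along the world's x, y, z in cm, a list of three; "yaw": the turn about the world's z in rad. A call has 1 to 10 rows; each row shifts and turns the commanded pose from where the row before left it; what a row does not reach is not made up. A row lasts 1/12 s, in which the tool goes at most 41.7 mm and 7.16 degrees, less where a joint would pass 70% of its speed; a pose out of reach is approached as far as the arm can. A call is refused whole if a number of a shift passes 4.17 or a number of a turn 0.125, either way. A call with a gripper value outside its range is refused whole. OPENING is the opening, from -1 (shut) to 1 (fully open), set as the call begins (- or left out, the last holds). The fingers move at their own pace and stop on an object; the grip force is fixed at half the most. Time passes only in rows, so rows that do not move let the fingers close. It gives the time, the measured TCP pose, the force, the opening and the grip force at its end, in the units of the state.
- status.read_state(): the state, without advancing time (a new reading comes with each control period).
- get_image(name): name is "side" or "top"; returns a dict with "color" (384x512x3 uint8, red, green, blue), "z_map" (384x512 float32, mm along the optical axis (not along the pixel's ray), 0 where there is no reading), "fx", "fy", "cx", "cy" (pixels), "k1" (the pictures are not rectified: a ray, as slopes to the right and down, at radius r is drawn at 1 + k1 r^2 times it, then the intrinsics apply), "position" and "rotation" of the camera in the world. Camera axes: x right, y up, looking along -z (the intrinsics and any distortion apply to the point x, -y, -z); pixel columns grow to the right and rows downward; lengths in mm; the calibration is good to about 2 mm. A picture is of the moment at which its call begins.
- ctrl.finish_job(): hands the job in; it is judged then, once.
Trained networks look in a picture, given as the dict that the camera call returned (one of the last four; its "shot" number tells which), for a name from the list of things; names that differ only in an ending like _2 or _b are one class to them, and where a whole thing is asked for, a point or a joint stands for the part that bears it (a point fixed in the world has none). Each returns a list of dicts, best first, with "score" (0 to 1); they miss things now and then, are a little off and sometimes report something else, mostly with a low value. They report only what shows in the picture. A call takes as long as a camera call.
- models.boxes_of(picture, name): "rect" ([left, top, right, bottom] in pixels, round what is visible of it).
The state is a dict: "clock": time; "qpos": joint angles; "qd": joint speeds; "tau": joint torques, N m; "eef_pos": TCP position; "tool_rot": TCP orientation; "force": force on the tool from outside, world axes, zero at the start; "torque": the same for the moment, N m; "width": finger opening in mm; "gripper_force": force on a finger pad.
Only numpy, scipy, OpenCV 4.12 (cv2) and the standard library are available. Lean on these libraries where they do the work, as an engineer would, in place of code of your own. Each camera call takes 0.05 s, during which the arm holds its last target. There are 200 camera calls.

## Working session

There is one attempt and no reset: what is moved stays moved. The work goes in short steps, Python scripts to look and compute and a shell command to move; the robot and the scene stay as the last step left them, time stands still between calls to the robot, and variables do not carry over. Pictures are saved under pics/ and viewed, at most 10 in all, crops included, and the job is handed in when it is done.

```bash
mkdir -p pics
cat > h.py <<'E'
import numpy as np, cv2
from cell import status, get_image, ctrl, models
def world(p,u,v,z=None):
    u=np.atleast_1d(u).astype(float);v=np.atleast_1d(v).astype(float)
    K=np.array([[p['fx'],0,p['cx']],[0,p['fy'],p['cy']],[0,0,1]])
    s=cv2.undistortPoints(np.stack([u,v],1)[:,None],K,np.array([p['k1'],0,0,0.]))[:,0]
    d=p['z_map'][v.astype(int),u.astype(int)] if z is None else z
    c=np.stack([s[:,0]*d,-s[:,1]*d,-d*np.ones(len(u))],1)
    return c@np.array(p['rotation']).T+np.array(p['position'])
def cloud(p):
    v,u=np.mgrid[0:384,0:512]
    w=world(p,u.ravel(),v.ravel()).reshape(384,512,3); w[p['z_map']==0]=np.nan
    return w
def save(p,n): cv2.imwrite('pics/'+n,p['color'][...,::-1])
E
python3 - <<'E'
from h import *
ps={}
for n in ('side','top'):
    p=get_image(n); save(p,n+'0.png'); np.save('/tmp/%s0.npy'%n,p,allow_pickle=True)
    print(n,np.array(p['position']).round(),np.array(p['rotation']).round(2).tolist(),p['fx'])
    W=cloud(p)
    for o in ['tray','tray_lid','tray_lid_handle','holder','scraper','brush','carver','cast','bottle']:
        for b in models.boxes_of(p,o)[:2]:
            l,t,r,bb=b['rect']; u,v=(l+r)/2,(t+bb)/2
            print(o,round(b['score'],2),np.round(b['rect']),W[int(v),int(u)].round())
s=status.read_state(); print(s)
E
```

```text
side [ 523. -643.  907.] [0.68, 0.01, -0.05] 415.07639450417366Traceback (most recent call last):
  File "<stdin>", line 6, in <module>
  File "h.py", line 12, in cloud
    w=world(p,u.ravel(),v.ravel()).reshape(384,512,3); w[p['z_map']==0]=np.nan
      ~~~~~^^^^^^^^^^^^^^^^^^^^^^^
  File "h.py", line 9, in world
    return c@np.array(p['rotation']).T+np.array(p['position'])
           ~~~~~~~~~~~~~~~~~~~~~~~~~~~^~~~~~~~~~~~~~~~~~~~~~~~
ValueError: operands could not be broadcast together with shapes (196608,) (3,)
```

```bash
sed -i "s/c@np.array(p\['rotation'\]).T/c@Rn.from_euler('xyz',p['rotation']).as_matrix().T/; 1a from scipy.spatial.transform import Rotation as Rn" h.py
python3 - <<'E'
from h import *
for n in ('side','top'):
    p=get_image(n); save(p,n+'0.png')
    print(n,np.array(p['position']).round(),np.array(p['rotation']).round(2).tolist(),p['fx'])
    W=cloud(p); np.savez('/tmp/%s0.npz'%n,W=W,c=p['color'])
    for o in ['tray','tray_lid','tray_lid_handle','holder','scraper','brush','carver','cast','bottle']:
        for b in models.boxes_of(p,o)[:2]:
            l,t,r,bb=b['rect']; u,v=(l+r)/2,(t+bb)/2
            print(o,round(b['score'],2),np.round(b['rect']),W[int(v),int(u)].round())
s=status.read_state(); print(s)
E
```

```text
side [ 523. -643.  907.] [0.68, 0.01, -0.05] 415.07639450417366
tray 0.82 [190. 124. 250. 194.] [459. 201.  45.]
tray 0.36 [304. 215. 327. 249.] [695. -81.  64.]
tray_lid 0.79 [193. 121. 250. 186.] [465. 221.  45.]
holder 0.62 [213. 245. 259. 344.] [ 501. -285.  164.]
scraper 0.83 [224. 289. 239. 313.] [ 490. -288.  145.]
brush 0.69 [191. 128. 252. 192.] [465. 196.  45.]
brush 0.4 [232. 269. 244. 287.] [ 502. -229.  124.]
carver 0.55 [222. 291. 238. 310.] [ 486. -288.  145.]
carver 0.54 [241. 248. 252. 264.] [ 524. -176.  126.]
cast 0.8 [286. 188. 312. 211.] [673.  54.  21.]
bottle 0.97 [303. 214. 328. 250.] [694. -85.  66.]
top [ 411.    6. 1142.] [0.13, 0.03, -1.56] 444.6909101040302
tray 0.84 [123. 198. 228. 264.] [464. 230.  45.]
tray_lid 0.69 [127. 196. 226. 264.] [469. 227.  47.]
tray_lid 0.53 [382. 214. 401. 227.] [ 488. -273.  155.]
tray_lid_handle 0.83 [127. 194. 226. 265.] [469. 227.  47.]
tray_lid_handle 0.47 [383. 216. 402. 226.] [ 485. -273.  164.]
holder 0.57 [316. 190. 404. 240.] [ 507. -218.   90.]
scraper 0.71 [122. 198. 230. 264.] [467. 230.  47.]
scraper 0.66 [382.
[... 356 characters left out ...]
05, 'qpos': array([-1.20781424,  0.62840951,  0.03847063,  1.51741972, -0.02697533,
        0.9963082 , -0.01997303]), 'qd': array([ 7.45716332e-04,  1.46541767e-04,  1.64395646e-03,  6.57472704e-04,
        6.87909903e-04, -5.19419209e-04, -6.01409721e-05]), 'tau': array([ 1.90362298e-03, -5.63279951e+01,  1.22600891e+00, -1.93788868e+01,
        1.09015006e-02,  1.75387166e-03, -9.30064985e-07]), 'eef_pos': array([270.21248006, 591.17119913, 231.30039574]), 'tool_rot': array([-3.14156474e+00, -3.15834158e-05,  2.71284925e+00]), 'force': array([-0.38966481,  0.27798936, -0.18174304]), 'torque': array([-0.01544174,  0.07325856,  0.04452805]), 'gripper_force': 0.0, 'width': 85.79505607435777}
```

View pics/side0.png

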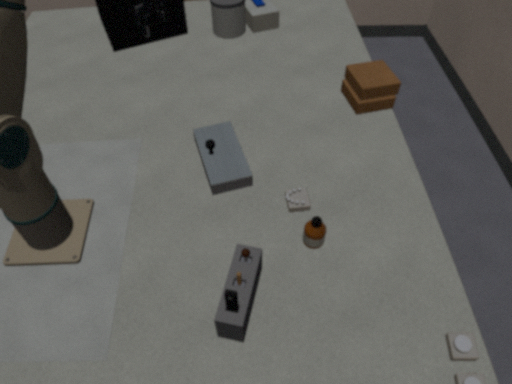

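View pics/top0.png

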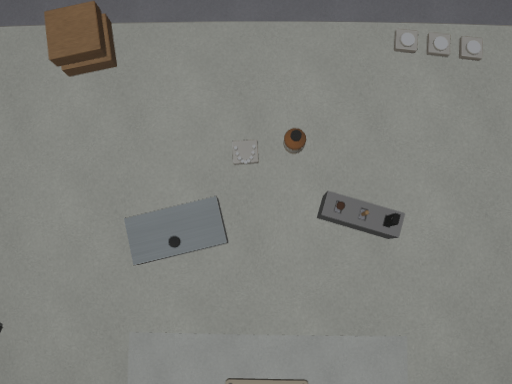

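The side view shows the tray with lid shut (knob at 210,146) and the holder with the black scraper nearest the camera (231,300). The top view agrees: knob (174,241), scraper (392,220), brush in the middle, carver at the far end.

```bash
cat >> h.py <<'E'
def blob(W,lo,hi,xy,r,zoff=0):
    m=(W[...,2]>lo)&(W[...,2]<hi)&(np.hypot(W[...,0]-xy[0],W[...,1]-xy[1])<r)
    return W[m]
def rect(P):
    (c,s,a)=cv2.minAreaRect(P[:,:2].astype(np.float32)); return np.round(c,1),np.round(s,1),round(a,1),len(P)
E
python3 - <<'E'
from h import *
for n in ('side','top'):
    W=np.load('/tmp/%s0.npz'%n)['W']
    P=blob(W,38,52,(469,227),160); print(n,'lid',rect(P),np.median(P[:,2]))
    P=blob(W,68,110,(469,227),160); print('knob',rect(P),P.mean(0).round(1),P.min(0).round(),P.max(0).round())
    P=blob(W,85,103,(510,-225),130); print('holder',rect(P),np.median(P[:,2]))
    P=blob(W,142,190,(490,-280),50); print('scr',rect(P),P.mean(0).round(1),P.min(0).round(),P.max(0).round())
    P=blob(W,157,175,(490,-280),50); print('scr top',rect(P),np.median(P,0).round(1))
    P=blob(W,108,157,(490,-280),50); print('scr low',rect(P),np.median(P,0).round(1))
    P=blob(W,108,190,(510,-225),35); print('brush',P.mean(0).round(1),P.max(0).round())
    P=blob(W,108,190,(520,-165),30); print('carver',P.mean(0).round(1),P.max(0).round())
E
```

```text
side lid (array([464.7, 231.5]), array([120.5, 247.7]), 14.4, 2348) 45.74697433856784
knob (array([435. , 220.9]), array([27.5, 26.8]), 53.4, 83) [436.  219.   85.7] [422. 209.  68.] [449. 239.  91.]
holder (array([ 505.6, -224.3]), array([192.3,  61.1]), 74.0, 1955) 94.66408723007362
scr (array([ 489.1, -282.3]), array([13.7, 24.1]), 76.1, 131) [ 489.4 -285.   159.6] [ 477. -291.  144.] [ 502. -276.  169.]
scr top (array([ 488.9, -282.6]), array([13. , 23.9]), 75.2, 89) [ 489.  -283.7  164.6]
scr low (array([ 490.5, -287.3]), array([26. , 12.7]), 12.1, 134) [ 490.2 -288.1  134.2]
brush [ 505.8 -227.5  125.8] [ 509. -220.  137.]
carver [ 522.2 -170.   126.2] [ 531. -161.  132.]
top lid (array([467.9, 231.7]), array([121.1, 240.7]), 14.6, 4513) 45.82731166792428
knob (array([438.5, 224.6]), array([23.8, 26.5]), 0.8, 112) [438.3 223.7  87.7] [427. 211.  75.] [450. 238.  93.]
holder (array([ 508.6, -223.9]), array([190.6,  61.9]), 73.6, 1840) 95.07730395574288
scr (array([ 491.3, -280.6]), array([14.6, 23.5]), 71.4, 100) [ 490.8 -279.1  161.7] [ 479. -289.  145.] [ 503. -271.  170.]
scr top (array([ 491.5, -280.6]), array([14.5, 23.2]), 71.2, 77) [ 491.7 -280.2  165. ]
scr low (array([ 490.8, -275.3]), array([26.1, 10.5]), 8.7, 73) [ 489.1 -274.4  134.8]
brush [ 507.8 -223.2  129.6] [ 512. -219.  138.]
carver [ 524.2 -165.4  127.5] [ 533. -157.  133.]
```

```bash
python3 -m handwheel '[{"delta_pos":[1.4,-3.0,-0.8],"yaw":0.057},{"delta_pos":[1.4,-3.0,-0.8],"yaw":0.057},{"delta_pos":[1.4,-3.0,-0.8],"yaw":0.057},{"delta_pos":[1.4,-3.0,-0.8],"yaw":0.057},{"delta_pos":[1.4,-3.0,-0.8],"yaw":0.057},{"delta_pos":[1.4,-3.0,-0.8],"yaw":0.057},{"delta_pos":[1.4,-3.0,-0.8],"yaw":0.057},{"delta_pos":[1.4,-3.0,-0.8],"yaw":0.057},{"delta_pos":[1.4,-3.0,-0.8],"yaw":0.057},{"delta_pos":[1.4,-3.0,-0.8],"yaw":0.057}]' 1
```

```text
clock: 1.88
eef_pos: [410.9, 289.9, 151.2]
tool_rot: [3.141, 0.001, -2.997]
force: [-0.1, -0.1, -0.2]
width: 85.5
gripper_force: 0.0
```

```bash
python3 -m handwheel '[{"delta_pos":[0.9,-2.2,0],"yaw":0.037},{"delta_pos":[0.9,-2.2,0],"yaw":0.037},{"delta_pos":[0.87,-2.2,0],"yaw":0.037},{"delta_pos":[0,0,-2]},{"delta_pos":[0,0,-2]},{"delta_pos":[0,0,-2]},{"delta_pos":[0,0,-2]},{"delta_pos":[0,0,-1.0]},{"delta_pos":[0,0,0]}]' 1; python3 -m handwheel '[{"delta_pos":[0,0,0]},{"delta_pos":[0,0,0]},{"delta_pos":[0,0,0]},{"delta_pos":[0,0,0]},{"delta_pos":[0,0,0]},{"delta_pos":[0,0,0]},{"delta_pos":[0,0,0]},{"delta_pos":[0,0,0]}]' -1
```

```text
schema error: expected keys delta_pos, yaw
schema error: expected keys delta_pos, yaw
```

```bash
python3 -m handwheel '[{"delta_pos":[0.9,-2.2,0],"yaw":0.037},{"delta_pos":[0.9,-2.2,0],"yaw":0.037},{"delta_pos":[0.87,-2.2,0],"yaw":0.037},{"delta_pos":[0,0,-2],"yaw":0},{"delta_pos":[0,0,-2],"yaw":0},{"delta_pos":[0,0,-2],"yaw":0},{"delta_pos":[0,0,-2],"yaw":0},{"delta_pos":[0,0,-1.0],"yaw":0},{"delta_pos":[0,0,0],"yaw":0}]' 1; python3 -m handwheel '[{"delta_pos":[0,0,0],"yaw":0},{"delta_pos":[0,0,0],"yaw":0},{"delta_pos":[0,0,0],"yaw":0},{"delta_pos":[0,0,0],"yaw":0},{"delta_pos":[0,0,0],"yaw":0},{"delta_pos":[0,0,0],"yaw":0},{"delta_pos":[0,0,0],"yaw":0},{"delta_pos":[0,0,0],"yaw":0}]' -1
```

```text
clock: 2.63
eef_pos: [435.9, 224.6, 59.6]
tool_rot: [-3.141, -0.004, -2.889]
force: [0.3, -0.5, -0.7]
width: 85.4
gripper_force: 0.0
clock: 3.3
eef_pos: [437.8, 224.1, 62.5]
tool_rot: [-3.14, 0.001, -2.89]
force: [0.4, -3.1, 8.0]
width: 25.7
gripper_force: 58.4
```

Run:
```python
import numpy as np
t=np.r_[np.linspace(0,1.8,19),1.87]
x=-90*np.cos(t)+40*np.sin(t); z=90*np.sin(t)+40*np.cos(t)
a=np.radians(14.5)
for d in np.c_[np.diff(x)*np.cos(a),np.diff(x)*np.sin(a),np.diff(z)]/10: print(d.round(2).tolist())
```

```text
[0.43, 0.11, 0.88]
[0.51, 0.13, 0.83]
[0.59, 0.15, 0.77]
[0.66, 0.17, 0.71]
[0.73, 0.19, 0.64]
[0.79, 0.2, 0.56]
[0.84, 0.22, 0.47]
[0.88, 0.23, 0.39]
[0.91, 0.24, 0.29]
[0.93, 0.24, 0.2]
[0.95, 0.25, 0.1]
[0.95, 0.25, 0.0]
[0.95, 0.25, -0.1]
[0.93, 0.24, -0.19]
[0.91, 0.24, -0.29]
[0.88, 0.23, -0.38]
[0.84, 0.22, -0.47]
[0.79, 0.2, -0.55]
[0.52, 0.13, -0.43]
```

```bash
python3 -m handwheel '[{"delta_pos":[0.43,0.11,0.88],"yaw":0},{"delta_pos":[0.51,0.13,0.83],"yaw":0},{"delta_pos":[0.59,0.15,0.77],"yaw":0},{"delta_pos":[0.66,0.17,0.71],"yaw":0},{"delta_pos":[0,0,0],"yaw":0}]' -1
```

```text
clock: 3.72
eef_pos: [458.9, 229.5, 93.9]
tool_rot: [-3.14, -0.001, -2.891]
force: [-1.0, -3.1, -4.3]
width: 25.5
gripper_force: 59.7
```

Tracks well with small forces; continue.

```bash
python3 -m handwheel '[{"delta_pos":[0.73,0.19,0.64],"yaw":0},{"delta_pos":[0.79,0.2,0.56],"yaw":0},{"delta_pos":[0.84,0.22,0.47],"yaw":0},{"delta_pos":[0.88,0.23,0.39],"yaw":0},{"delta_pos":[0.91,0.24,0.29],"yaw":0},{"delta_pos":[0.93,0.24,0.2],"yaw":0},{"delta_pos":[0,0,0],"yaw":0}]' -1
python3 - <<'E'
from h import *
p=get_image('side'); save(p,'side1.png')
W=cloud(p); P=blob(W,20,200,(480,235),170); print(rect(P),P[:,2].max())
cv2.imwrite('pics/side1c.png',cv2.resize(p['color'][60:260,130:330,::-1],None,fx=3,fy=3))
E
```

```text
clock: 4.3
eef_pos: [509.7, 242.5, 119.4]
tool_rot: [-3.14, -0.002, -2.891]
force: [-3.2, -4.3, 8.8]
width: 25.8
gripper_force: 62.7
(array([466.9, 230.1]), array([124.5, 245.7]), 14.5, 1681) 199.82797226067487
```

View pics/side1c.png

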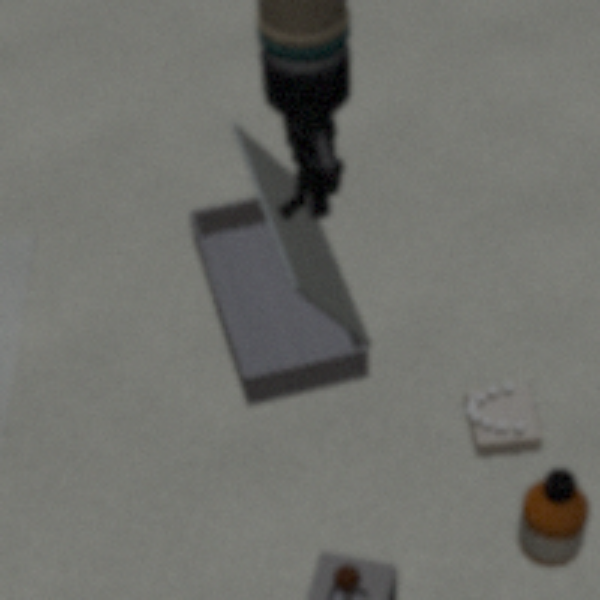

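The lid is about 1 rad open, with the knob (≈310,200 in the crop) in the fingers. I'll carry on along the arc.

```bash
python3 -m handwheel '[{"delta_pos":[0.95,0.25,0.1],"yaw":0},{"delta_pos":[0.95,0.25,0],"yaw":0},{"delta_pos":[0.95,0.25,-0.1],"yaw":0},{"delta_pos":[0.93,0.24,-0.19],"yaw":0},{"delta_pos":[0.91,0.24,-0.29],"yaw":0},{"delta_pos":[0.88,0.23,-0.38],"yaw":0},{"delta_pos":[0,0,0],"yaw":0}]' -1
python3 -m handwheel '[{"delta_pos":[0.84,0.22,-0.47],"yaw":0},{"delta_pos":[0.79,0.2,-0.55],"yaw":0},{"delta_pos":[0.2,0.05,-0.17],"yaw":0},{"delta_pos":[0,0,0],"yaw":0}]' -1
```

```text
clock: 4.93
eef_pos: [568.0, 257.3, 110.7]
tool_rot: [-3.14, 0.003, -2.891]
force: [2.3, -3.5, 8.1]
width: 25.6
gripper_force: 64.3
clock: 5.27
eef_pos: [586.4, 262.0, 99.0]
tool_rot: [-3.14, 0.004, -2.891]
force: [3.1, -3.6, 6.9]
width: 25.5
gripper_force: 64.5
```

```bash
python3 -m handwheel '[{"delta_pos":[0,0,0],"yaw":0},{"delta_pos":[0,0,0],"yaw":0},{"delta_pos":[0,0,0],"yaw":0},{"delta_pos":[0,0,0],"yaw":0},{"delta_pos":[0,0,2],"yaw":0},{"delta_pos":[0,0,3],"yaw":0},{"delta_pos":[0,0,3],"yaw":0},{"delta_pos":[0,0,3],"yaw":0},{"delta_pos":[0,0,2],"yaw":0}]' 1
python3 -m handwheel '[{"delta_pos":[-0.48,-2.72,0],"yaw":-0.105},{"delta_pos":[-0.48,-2.72,0],"yaw":-0.105},{"delta_pos":[-0.48,-2.72,0],"yaw":-0.105},{"delta_pos":[-0.48,-2.72,0],"yaw":-0.105},{"delta_pos":[-0.48,-2.72,0],"yaw":-0.105},{"delta_pos":[-0.48,-2.72,0],"yaw":-0.105},{"delta_pos":[-0.48,-2.72,0],"yaw":-0.105},{"delta_pos":[-0.48,-2.72,0],"yaw":-0.105},{"delta_pos":[0,0,0],"yaw":-0.105},{"delta_pos":[0,0,0],"yaw":-0.105}]' 1
python3 - <<'E'
from h import *
p=get_image('side'); W=cloud(p); P=blob(W,60,170,(540,250),110)
n=np.array([np.cos(.253),np.sin(.253)]); s=(P[:,:2]-[466.5,231.5])@n-60
print(len(P),np.c_[s,P[:,2]][::max(1,len(P)//12)].round())
print([ (b['rect'],b['score']) for b in models.boxes_of(p,'tray_lid')])
p=get_image('top'); save(p,'top1.png')
E
```

```text
clock: 6.02
eef_pos: [584.2, 264.2, 231.2]
tool_rot: [3.14, 0.003, -2.889]
force: [0.0, 0.4, 0.3]
width: 85.1
gripper_force: 0.0
clock: 6.85
eef_pos: [544.8, 43.4, 228.4]
tool_rot: [-3.141, 0.0, 2.335]
force: [-0.1, 0.1, 0.0]
width: 85.5
gripper_force: 0.0
551 [[ 57. 124.]
 [ 28. 128.]
 [ 32. 138.]
 [ 34. 149.]
 [ 10.  80.]
 [ 41. 151.]
 [ 34. 143.]
 [  8.  73.]
 [ 19. 100.]
 [  9.  75.]
 [ 12.  81.]
 [  9.  76.]
 [ 10.  74.]]
[([236.5, 125.4, 267.3, 172.4], 0.58)]
```

View pics/top1.png

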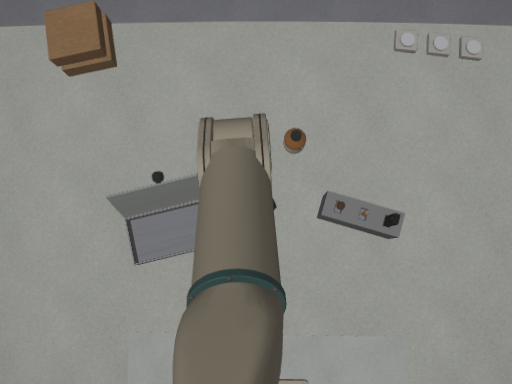

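Top view: lid lies open behind the tray (knob at 157,177), angle measured ≈1.9 rad; tray floor clear. Now to the scraper.

```bash
python3 -m handwheel '[{"delta_pos":[-0.54,-3.25,0],"yaw":-0.104},{"delta_pos":[-0.54,-3.25,0],"yaw":-0.104},{"delta_pos":[-0.54,-3.25,0],"yaw":-0.104},{"delta_pos":[-0.54,-3.25,0],"yaw":-0.104},{"delta_pos":[-0.54,-3.25,0],"yaw":-0.104},{"delta_pos":[-0.54,-3.25,0],"yaw":-0.104},{"delta_pos":[-0.54,-3.25,0],"yaw":-0.104},{"delta_pos":[-0.54,-3.25,0],"yaw":-0.104},{"delta_pos":[-0.54,-3.25,0],"yaw":-0.104},{"delta_pos":[-0.54,-3.25,0],"yaw":-0.104}]' 1
python3 -m handwheel '[{"delta_pos":[0,0,0],"yaw":0},{"delta_pos":[0,0,0],"yaw":0}]' 1
```

```text
clock: 7.83
eef_pos: [491.2, -280.1, 228.1]
tool_rot: [3.142, -0.001, 1.303]
force: [0.5, -0.1, 0.1]
width: 85.3
gripper_force: 0.0
clock: 8.0
eef_pos: [490.6, -281.0, 228.0]
tool_rot: [-3.141, 0.001, 1.304]
force: [0.9, 0.3, 0.2]
width: 85.4
gripper_force: 0.0
```

```bash
python3 -m handwheel '[{"delta_pos":[0,0,-2],"yaw":-0.012},{"delta_pos":[0,0,-2],"yaw":0},{"delta_pos":[0,0,-2],"yaw":0},{"delta_pos":[0,0,-1.8],"yaw":0},{"delta_pos":[0,0,0],"yaw":0}]' 1
python3 -m handwheel '[{"delta_pos":[0,0,0],"yaw":0},{"delta_pos":[0,0,0],"yaw":0},{"delta_pos":[0,0,0],"yaw":0},{"delta_pos":[0,0,0],"yaw":0},{"delta_pos":[0,0,0],"yaw":0},{"delta_pos":[0,0,0],"yaw":0},{"delta_pos":[0,0,0],"yaw":0},{"delta_pos":[0,0,0],"yaw":0}]' -1
python3 -m handwheel '[{"delta_pos":[0,0,1],"yaw":0},{"delta_pos":[0,0,2],"yaw":0},{"delta_pos":[0,0,2],"yaw":0},{"delta_pos":[0,0,2],"yaw":0},{"delta_pos":[0,0,2],"yaw":0},{"delta_pos":[0,0,2],"yaw":0},{"delta_pos":[0,0,1],"yaw":0},{"delta_pos":[0,0,0],"yaw":0}]' -1
python3 - <<'E'
from h import *
p=get_image('side')
cv2.imwrite('pics/side2c.png',cv2.resize(p['color'][170:350,130:330,::-1],None,fx=3,fy=3))
E
```

```text
clock: 8.42
eef_pos: [490.1, -275.4, 146.9]
tool_rot: [-3.135, -0.003, 1.297]
force: [0.5, 0.3, -0.7]
width: 85.4
gripper_force: 0.0
clock: 9.08
eef_pos: [491.8, -279.8, 151.3]
tool_rot: [3.14, 0.0, 1.292]
force: [-1.4, 0.1, 4.5]
width: 22.2
gripper_force: 59.3
clock: 9.75
eef_pos: [492.3, -280.1, 272.7]
tool_rot: [3.137, 0.001, 1.292]
force: [0.2, -1.2, -0.0]
width: 22.0
gripper_force: 59.2
```

View pics/side2c.png

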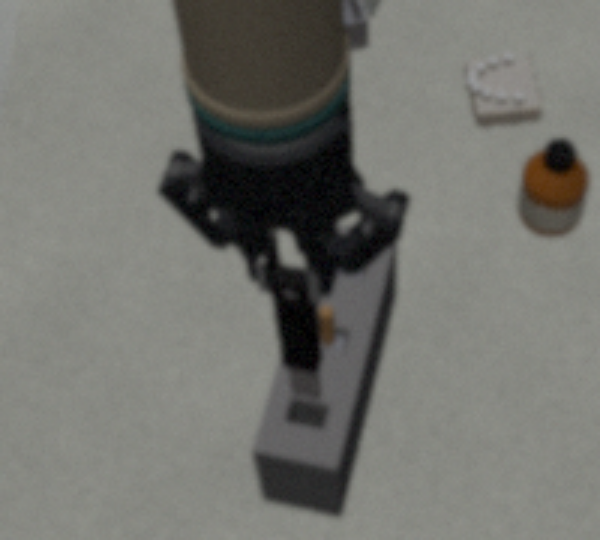

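```bash
python3 -m handwheel '[{"delta_pos":[0,0,2],"yaw":0},{"delta_pos":[0,0,2],"yaw":0},{"delta_pos":[0,2.5,0],"yaw":0.0665},{"delta_pos":[0,2.5,0],"yaw":0.0665},{"delta_pos":[0,2.5,0],"yaw":0.0665},{"delta_pos":[0,2.5,0],"yaw":0.0665},{"delta_pos":[0,2.5,0],"yaw":0.0665},{"delta_pos":[0,2.5,0],"yaw":0.0665},{"delta_pos":[0,2.5,0],"yaw":0.0665},{"delta_pos":[0,2.5,0],"yaw":0.0665}]' -1
python3 -m handwheel '[{"delta_pos":[0,0,-2.5],"yaw":0},{"delta_pos":[0,0,-2.5],"yaw":0},{"delta_pos":[0,0,-2.5],"yaw":0},{"delta_pos":[0,0,-2.5],"yaw":0},{"delta_pos":[0,0,-2.5],"yaw":0},{"delta_pos":[0,0,-2],"yaw":0},{"delta_pos":[0,0,-1],"yaw":0},{"delta_pos":[0,0,0],"yaw":0},{"delta_pos":[0,0,0],"yaw":0}]' -1
```

```text
clock: 10.63
eef_pos: [490.1, -77.9, 308.7]
tool_rot: [-3.139, -0.001, 1.827]
force: [0.3, -1.1, -0.8]
width: 22.2
gripper_force: 59.2
clock: 11.38
eef_pos: [490.8, -79.4, 154.7]
tool_rot: [-3.14, -0.001, 1.824]
force: [-1.1, -0.3, -0.2]
width: 22.2
gripper_force: 59.2
```

```bash
python3 -m handwheel '[{"delta_pos":[0,0,-0.3],"yaw":0},{"delta_pos":[0,0,-0.3],"yaw":0},{"delta_pos":[0,0,0],"yaw":0},{"delta_pos":[0,0,0],"yaw":0}]' -1
python3 -m handwheel '[{"delta_pos":[0,0,-0.2],"yaw":0},{"delta_pos":[0,0,0],"yaw":0},{"delta_pos":[0,0,0],"yaw":0}]' -1
```

```text
clock: 11.72
eef_pos: [491.5, -79.3, 149.7]
tool_rot: [3.141, 0.0, 1.824]
force: [0.1, 0.1, -0.3]
width: 22.5
gripper_force: 59.2
clock: 11.97
eef_pos: [491.2, -79.3, 147.3]
tool_rot: [3.141, -0.0, 1.824]
force: [-0.0, -0.1, -0.7]
width: 22.0
gripper_force: 59.2
```

```bash
python3 -m handwheel '[{"delta_pos":[0,0,-0.2],"yaw":0},{"delta_pos":[0,0,0],"yaw":0},{"delta_pos":[0,0,0],"yaw":0}]' -1
python3 -m handwheel '[{"delta_pos":[0,0,-0.2],"yaw":0},{"delta_pos":[0,0,0],"yaw":0},{"delta_pos":[0,0,0],"yaw":0}]' -1
```

```text
clock: 12.22
eef_pos: [492.0, -79.7, 146.2]
tool_rot: [3.14, 0.001, 1.824]
force: [-0.7, -0.2, 9.7]
width: 22.3
gripper_force: 60.3
clock: 12.47
eef_pos: [493.0, -80.2, 146.0]
tool_rot: [3.137, 0.002, 1.823]
force: [-3.7, -0.0, 23.6]
width: 22.2
gripper_force: 62.0
```

```bash
python3 -m handwheel '[{"delta_pos":[-0.12,0.48,0],"yaw":0},{"delta_pos":[-0.12,0.48,0],"yaw":0},{"delta_pos":[0,0,0],"yaw":0}]' -1
python3 -m handwheel '[{"delta_pos":[-0.12,0.48,-0.03],"yaw":0},{"delta_pos":[-0.12,0.48,-0.05],"yaw":0},{"delta_pos":[0,0,0],"yaw":0}]' -1
python3 - <<'E'
from h import *
p=get_image('side')
cv2.imwrite('pics/side3c.png',cv2.resize(p['color'][130:310,170:330,::-1],None,fx=3,fy=3))
E
```

```text
clock: 12.72
eef_pos: [491.1, -70.5, 145.7]
tool_rot: [3.136, 0.003, 1.824]
force: [-1.6, -2.2, 18.6]
width: 22.3
gripper_force: 61.7
clock: 12.97
eef_pos: [489.0, -60.5, 144.6]
tool_rot: [3.136, 0.002, 1.824]
force: [0.1, -1.7, 15.2]
width: 22.1
gripper_force: 62.1
```

View pics/side3c.png

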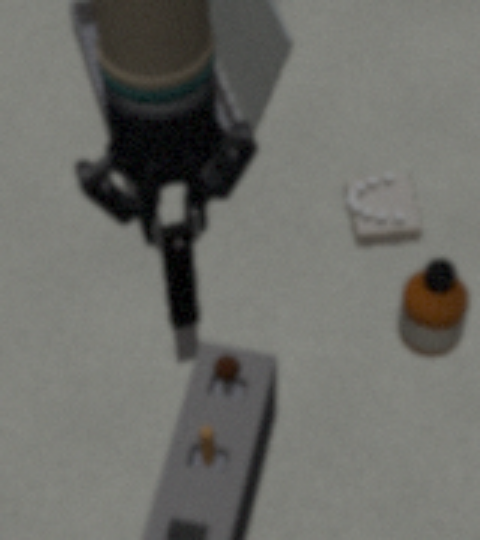

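Run:
```python
import numpy as np
t=np.linspace(.131,1.45,17); x=153*np.sin(t); z=153*np.cos(t)
for d in np.c_[-.25*np.diff(x),.968*np.diff(x),np.diff(z)]/10: print(d.round(2).tolist())
```

```text
[-0.31, 1.2, -0.22]
[-0.31, 1.18, -0.32]
[-0.3, 1.15, -0.42]
[-0.29, 1.11, -0.51]
[-0.28, 1.07, -0.61]
[-0.26, 1.02, -0.7]
[-0.25, 0.96, -0.78]
[-0.23, 0.89, -0.86]
[-0.21, 0.82, -0.93]
[-0.19, 0.75, -1.0]
[-0.17, 0.66, -1.06]
[-0.15, 0.58, -1.11]
[-0.13, 0.49, -1.16]
[-0.1, 0.39, -1.19]
[-0.08, 0.3, -1.22]
[-0.05, 0.2, -1.24]
```

```bash
python3 -m handwheel '[{"delta_pos":[-0.31,1.2,-0.22],"yaw":0},{"delta_pos":[-0.31,1.18,-0.32],"yaw":0},{"delta_pos":[-0.3,1.15,-0.42],"yaw":0},{"delta_pos":[-0.29,1.11,-0.51],"yaw":0},{"delta_pos":[0,0,0],"yaw":0}]' -1
python3 -m handwheel '[{"delta_pos":[-0.28,1.07,-0.61],"yaw":0},{"delta_pos":[-0.26,1.02,-0.7],"yaw":0},{"delta_pos":[-0.25,0.96,-0.78],"yaw":0},{"delta_pos":[0,0,0],"yaw":0}]' -1
python3 - <<'E'
from h import *
p=get_image('side')
cv2.imwrite('pics/side4c.png',cv2.resize(p['color'][130:310,170:330,::-1],None,fx=3,fy=3))
E
```

```text
clock: 13.43
eef_pos: [474.9, -11.0, 128.2]
tool_rot: [3.139, -0.001, 1.827]
force: [-0.4, 1.2, 11.7]
width: 22.1
gripper_force: 64.8
clock: 13.77
eef_pos: [466.4, 20.1, 106.7]
tool_rot: [3.141, -0.002, 1.828]
force: [-1.1, 4.9, 11.7]
width: 22.3
gripper_force: 66.5
```

View pics/side4c.png

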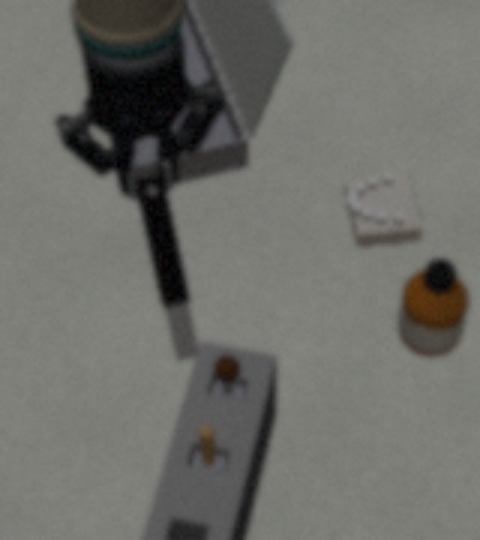

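```bash
python3 -m handwheel '[{"delta_pos":[-0.23,0.89,-0.86],"yaw":0},{"delta_pos":[-0.21,0.82,-0.93],"yaw":0},{"delta_pos":[-0.19,0.75,-1.0],"yaw":0},{"delta_pos":[-0.17,0.66,-1.06],"yaw":0},{"delta_pos":[-0.15,0.58,-1.11],"yaw":0},{"delta_pos":[0,0,0],"yaw":0}]' -1
python3 -m handwheel '[{"delta_pos":[-0.13,0.49,-1.16],"yaw":0},{"delta_pos":[-0.1,0.39,-1.19],"yaw":0},{"delta_pos":[-0.08,0.3,-1.22],"yaw":0},{"delta_pos":[0,0,0],"yaw":0},{"delta_pos":[0,0,0],"yaw":0}]' -1
```

```text
clock: 14.32
eef_pos: [456.4, 55.8, 56.2]
tool_rot: [-3.141, -0.002, 1.827]
force: [-0.0, 2.5, 4.1]
width: 22.5
gripper_force: 66.4
clock: 14.73
eef_pos: [453.8, 65.0, 25.0]
tool_rot: [-3.14, -0.001, 1.824]
force: [-1.3, 1.8, 2.6]
width: 22.0
gripper_force: 64.9
```

```bash
python3 -m handwheel '[{"delta_pos":[-0.05,0.2,-1.1],"yaw":0},{"delta_pos":[-0.03,0.1,-0.5],"yaw":0},{"delta_pos":[0,0,-0.3],"yaw":0},{"delta_pos":[0,0,0],"yaw":0},{"delta_pos":[0,0,0],"yaw":0}]' -1
python3 -m handwheel '[{"delta_pos":[0,0,-0.2],"yaw":0},{"delta_pos":[0,0,0],"yaw":0},{"delta_pos":[0,0,0],"yaw":0}]' -1
```

```text
clock: 15.15
eef_pos: [453.0, 67.6, 7.5]
tool_rot: [-3.14, -0.002, 1.823]
force: [-0.3, 0.5, 2.5]
width: 22.1
gripper_force: 64.1
clock: 15.4
eef_pos: [453.0, 67.9, 5.4]
tool_rot: [-3.141, -0.002, 1.823]
force: [-0.2, 1.0, 2.3]
width: 22.1
gripper_force: 64.1
```

```bash
python3 -m handwheel '[{"delta_pos":[0,0,-0.2],"yaw":0},{"delta_pos":[0,0,-0.1],"yaw":0},{"delta_pos":[0,0,0],"yaw":0},{"delta_pos":[0,0,0],"yaw":0}]' -1
```

```text
clock: 15.73
eef_pos: [452.7, 68.0, 2.0]
tool_rot: [-3.14, -0.002, 1.824]
force: [0.4, 1.4, 2.1]
width: 22.1
gripper_force: 64.0
```

```bash
python3 -m handwheel '[{"delta_pos":[0,0,0],"yaw":0},{"delta_pos":[0,0,0],"yaw":0},{"delta_pos":[0,0,0],"yaw":0},{"delta_pos":[0,0,1],"yaw":0},{"delta_pos":[0,0,2],"yaw":0},{"delta_pos":[0,0,3],"yaw":0},{"delta_pos":[0,0,3],"yaw":0},{"delta_pos":[0,0,0],"yaw":0}]' 0.3
python3 - <<'E'
from h import *
for n in ('side','top'):
    p=get_image(n); W=cloud(p)
    P=blob(W,9,30,(470,-5),85); print(n,rect(P),P[:,2].min().round(),P[:,2].max().round())
    c=p['color'].astype(int).sum(2); 
    if n=='side': cv2.imwrite('pics/side5c.png',cv2.resize(p['color'][130:310,170:330,::-1],None,fx=3,fy=3))
    for b in models.boxes_of(p,'scraper')[:2]: print(b)
E
```

```text
clock: 16.4
eef_pos: [455.0, 67.6, 95.6]
tool_rot: [3.137, -0.0, 1.823]
force: [0.9, 0.5, 0.4]
width: 56.0
gripper_force: 0.0
side (array([470.6, -10.2]), array([ 24., 158.]), 14.1, 359) 9.0 19.0
{'rect': [215.1, 202.3, 230.4, 252.5], 'score': 0.86}
top (array([477.4, -23.1]), array([ 23.9, 130. ]), 14.5, 343) 9.0 20.0
{'rect': [255.2, 219.8, 303.4, 238.4], 'score': 0.74}
```

View pics/side5c.png

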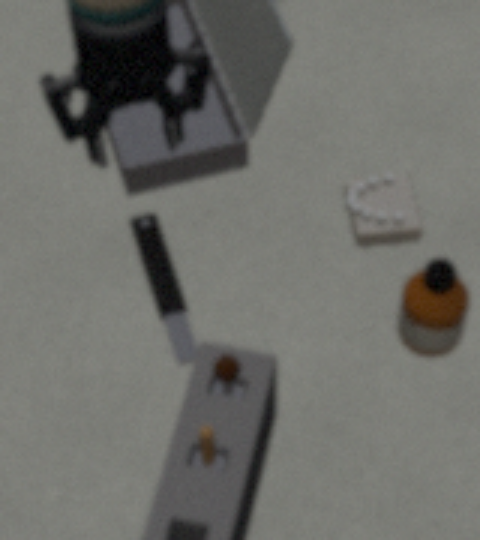

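The scraper lies flat on the bench (crop: tip 187,355, end 145,220), released. I'll re-grasp near its balance.

```bash
python3 -m handwheel '[{"delta_pos":[0.43,-2,0],"yaw":0},{"delta_pos":[0.43,-2,0],"yaw":0},{"delta_pos":[0.43,-2,0],"yaw":0},{"delta_pos":[0,0,-2.5],"yaw":0},{"delta_pos":[0,0,-2.5],"yaw":0},{"delta_pos":[0,0,-2],"yaw":0},{"delta_pos":[0,0,-1.2],"yaw":0},{"delta_pos":[0,0,-0.8],"yaw":0},{"delta_pos":[0,0,0],"yaw":0},{"delta_pos":[0,0,0],"yaw":0}]' 0.3
```

```text
clock: 17.43
eef_pos: [464.4, 7.6, 0.8]
tool_rot: [-3.137, -0.003, 1.823]
force: [0.8, 0.9, 0.2]
width: 55.8
gripper_force: 0.0
```

```bash
python3 -m handwheel '[{"delta_pos":[0.2,0,0.25],"yaw":0},{"delta_pos":[0,0,0],"yaw":0},{"delta_pos":[0,0,0],"yaw":0}]' 0.3
python3 -m handwheel '[{"delta_pos":[0,0,0],"yaw":0},{"delta_pos":[0,0,0],"yaw":0},{"delta_pos":[0,0,0],"yaw":0},{"delta_pos":[0,0,0],"yaw":0},{"delta_pos":[0,0,0],"yaw":0},{"delta_pos":[0,0,0],"yaw":0},{"delta_pos":[0,0,0],"yaw":0}]' -1
```

```text
clock: 17.68
eef_pos: [468.2, 8.1, 5.0]
tool_rot: [-3.141, -0.001, 1.824]
force: [-0.2, -0.3, 0.6]
width: 55.7
gripper_force: 0.0
clock: 18.27
eef_pos: [467.7, 8.2, 4.9]
tool_rot: [-3.141, -0.002, 1.824]
force: [-1.2, -0.2, 5.9]
width: 21.9
gripper_force: 59.1
```

```bash
python3 -m handwheel '[{"delta_pos":[0,0,0.6],"yaw":0},{"delta_pos":[0,0,1.4],"yaw":0},{"delta_pos":[0,0,2],"yaw":0},{"delta_pos":[0,0,2.5],"yaw":0},{"delta_pos":[0,0,2],"yaw":0},{"delta_pos":[0,0,0.5],"yaw":0},{"delta_pos":[0,0,0],"yaw":0}]' -1
python3 - <<'E'
from h import *
p=get_image('side'); W=cloud(p)
v=np.array([-.25,.968]); P=blob(W,60,115,(475,-20),75); s=(P[:,:2]-[468,8])@v
P=P[s<-25]; s=s[s<-25]; print(len(P)); print(np.polyfit(s[s>-45],P[s>-45,2],1), s.min())
for a in range(-100,-20,10):
    q=P[(s>a)&(s<a+10)]; print(a,len(q),q.mean(0).round(1) if len(q) else '')
E
```

```text
clock: 18.85
eef_pos: [468.4, 8.3, 95.7]
tool_rot: [3.141, -0.001, 1.824]
force: [0.2, -0.0, -0.7]
width: 22.4
gripper_force: 59.1
250
[3.65651992e-02 1.05553350e+02] -100.9740156453215
-100 37 [489.8 -84.2  98.8]
-90 26 [487.4 -74.5  99.8]
-80 28 [485.4 -65.1  99.2]
-70 30 [482.5 -55.5  99. ]
-60 32 [479.6 -45.2  99.7]
-50 47 [478.3 -36.7 102.6]
-40 33 [474.8 -26.3 104.4]
-30 16 [473.7 -19.2 104.7]
```

Level and held, tip about 99 mm behind the grip. On to the tray.

```bash
python3 -m handwheel '[{"delta_pos":[-0.06,2.41,0],"yaw":0},{"delta_pos":[-0.06,2.41,0],"yaw":0},{"delta_pos":[-0.06,2.41,0],"yaw":0},{"delta_pos":[-0.06,2.41,0],"yaw":0},{"delta_pos":[-0.06,2.41,0],"yaw":0},{"delta_pos":[-0.06,2.41,0],"yaw":0},{"delta_pos":[-0.06,2.41,0],"yaw":0},{"delta_pos":[-0.06,2.41,0],"yaw":0},{"delta_pos":[-0.06,2.41,0],"yaw":0},{"delta_pos":[-0.06,2.41,0],"yaw":0}]' -1
python3 -m handwheel '[{"delta_pos":[0,0,0],"yaw":0},{"delta_pos":[0,0,-1.5],"yaw":0},{"delta_pos":[0,0,-1.5],"yaw":0},{"delta_pos":[0,0,-1.5],"yaw":0},{"delta_pos":[0,0,-1.5],"yaw":0},{"delta_pos":[0,0,-1.2],"yaw":0},{"delta_pos":[0,0,-0.6],"yaw":0},{"delta_pos":[0,0,0],"yaw":0},{"delta_pos":[0,0,0],"yaw":0}]' -1
```

```text
clock: 19.73
eef_pos: [460.4, 249.8, 92.8]
tool_rot: [-3.137, -0.001, 1.824]
force: [0.1, -0.0, 0.0]
width: 22.3
gripper_force: 59.1
clock: 20.48
eef_pos: [461.3, 248.3, 15.8]
tool_rot: [-3.138, -0.001, 1.823]
force: [0.5, -0.5, 0.1]
width: 22.1
gripper_force: 59.1
```

```bash
python3 -m handwheel '[{"delta_pos":[0,0,-0.3],"yaw":0},{"delta_pos":[0,0,-0.2],"yaw":0},{"delta_pos":[0,0,0],"yaw":0},{"delta_pos":[0,0,0],"yaw":0},{"delta_pos":[0,0,0],"yaw":0}]' -1
python3 -m handwheel '[{"delta_pos":[0,0,-0.1],"yaw":0},{"delta_pos":[0,0,0],"yaw":0},{"delta_pos":[0,0,0],"yaw":0}]' -1
```

```text
clock: 20.9
eef_pos: [461.7, 249.2, 11.7]
tool_rot: [-3.14, -0.002, 1.824]
force: [-0.1, 0.5, -1.5]
width: 22.1
gripper_force: 59.1
clock: 21.15
eef_pos: [461.6, 249.0, 10.4]
tool_rot: [-3.14, -0.002, 1.824]
force: [-0.0, -1.0, -1.7]
width: 22.0
gripper_force: 59.1
```

```bash
python3 -m handwheel '[{"delta_pos":[0,0,-0.1],"yaw":0},{"delta_pos":[0,0,0],"yaw":0},{"delta_pos":[0,0,0],"yaw":0}]' -1
```

```text
clock: 21.4
eef_pos: [461.5, 248.9, 9.3]
tool_rot: [-3.14, -0.002, 1.824]
force: [-0.2, 0.4, -0.3]
width: 21.9
gripper_force: 59.1
```

```bash
python3 -m handwheel '[{"delta_pos":[0,0,-0.1],"yaw":0},{"delta_pos":[0,0,0],"yaw":0},{"delta_pos":[0,0,0],"yaw":0}]' -1
```

```text
clock: 21.65
eef_pos: [461.6, 249.0, 9.0]
tool_rot: [-3.14, -0.002, 1.823]
force: [-1.1, -0.0, 6.7]
width: 22.2
gripper_force: 59.9
```

```bash
python3 -m handwheel '[{"delta_pos":[0,0,0],"yaw":0},{"delta_pos":[0,0,0],"yaw":0},{"delta_pos":[0,0,0],"yaw":0},{"delta_pos":[0,0,0],"yaw":0},{"delta_pos":[0,0,1],"yaw":0},{"delta_pos":[0,0,2],"yaw":0},{"delta_pos":[0,0,3],"yaw":0},{"delta_pos":[0,0,3],"yaw":0},{"delta_pos":[0,0,3],"yaw":0},{"delta_pos":[0,0,3],"yaw":0}]' 0.05
python3 -m handwheel '[{"delta_pos":[-1,-3,1],"yaw":0},{"delta_pos":[-1,-3,1],"yaw":0},{"delta_pos":[-1,-3,1],"yaw":0},{"delta_pos":[-1,-3,0],"yaw":0},{"delta_pos":[0,-3,0],"yaw":0},{"delta_pos":[0,-3,0],"yaw":0},{"delta_pos":[0,-3,0],"yaw":0},{"delta_pos":[0,-3,0],"yaw":0},{"delta_pos":[0,0,0],"yaw":0},{"delta_pos":[0,0,0],"yaw":0}]' 0.05
python3 - <<'E'
from h import *
p=get_image('side'); W=cloud(p)
cv2.imwrite('pics/side6c.png',cv2.resize(p['color'][70:370,130:350,::-1],None,fx=2,fy=2))
v=np.array([-.25,.968]);n=np.array([.968,.25])
D=W[...,:2]-[466.5,231.5]; a=D@n; s=D@v
m=(abs(a)<50)&(abs(s)<110)&(W[...,2]<40)&(p['color'].sum(2)<150)
print('dark',m.sum(),rect(W[m]),W[m][:,2].mean())
m=(a>60)&(a<110)&(abs(s)<100)&(W[...,2]>60)&(W[...,2]<160); print('lid',np.polyfit(W[m][:,2],a[m],1))
for o,x in (('cast',(672,56)),('bottle',(688,-61))): print(o,blob(W,15,110,x,50).mean(0).round(1))
W0=np.load('/tmp/side0.npz')['W']
for o,x in (('cast',(672,56)),('bottle',(688,-61))): print(o,blob(W0,15,110,x,50).mean(0).round(1))
for x in ((507,-225),(523,-168)): print(blob(W0,106,150,x,20).mean(0).round(1),blob(W,106,150,x,20).mean(0).round(1))
E
```

```text
clock: 22.48
eef_pos: [461.2, 248.6, 160.4]
tool_rot: [-3.14, -0.001, 1.823]
force: [0.6, 1.4, -0.4]
width: 44.6
gripper_force: 0.0
clock: 23.32
eef_pos: [421.4, 7.3, 189.1]
tool_rot: [-3.141, -0.002, 1.819]
force: [-0.6, 0.6, -1.4]
width: 44.9
gripper_force: 0.0
dark 85 (array([457.4, 256.2]), array([ 23.2, 121. ]), 14.1, 85) 17.872260524269393
lid [ 0.34824789 43.91524927]
cast [671.1  55.6  23.3]
bottle [694.7 -79.3  57. ]
cast [670.9  55.8  23.3]
bottle [694.7 -79.2  57.5]
[ 505.8 -227.4  124.9] [ 505.7 -227.2  124. ]
[ 522.1 -170.   125.6] [ 522.1 -170.   126. ]
```

View pics/side6c.png

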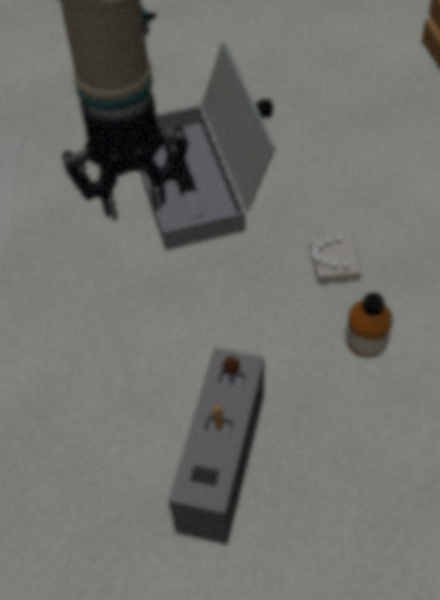

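The lid rests on its stop. The scraper lies flat in the tray (dark handle near 185,180, top at z≈18 = 4+14), and the bystanders have not moved.

```bash
python3 -c "
from cell import ctrl; print(ctrl.finish_job())"
```

```text
the job is handed in; nothing more can be done
None
```

The job is handed in at about 23 s of the 72 s allowed: the lid is open on its stop, the scraper lies flat on the tray floor after being laid on the bench and re-gripped, and the last camera check showed the other tools, cast and bottle unmoved.

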